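# Fit the grooved burnishing head to the spindle

### The job

Take the grooved burnishing head, the one with two grooves around its wooden body, out of the timber block and fit it to the upright spindle of the edge burnisher: lower its tapered shank into the spindle's taper, keeping hold of it on the way down instead of dropping it, with the two notches of its collar over the two drive dogs. Leave it upright and fully home, its collar flat on the spindle face, and let go. The other two heads stay where they stand in the block.

Things in the scene. Friction and masses are not known exactly. Their poses are not given: they have to be found in the camera images.
- grooved_mid (a point): Head wanted, upright in a block hole, 132 mm tall; point on axis half-way up, z up. Steel shank 42 mm long, 15 to 33 mm thick; collar 64 wide, 10 thick, underside 24 mm below point; wood body 40 high, 54 wide, two grooves; tang on top 26 to 66 mm above point, 36 along x, 20 thick along y. Notches 22 wide at collar's x ends, in line with the tang's wide faces; fits either way round. 0.4 kg.
- spindle_face (a point): Centre of spindle's socket mouth, on its flat steel face (74 mm wide, 110 mm above bench), z up. Conical socket 36 mm wide at mouth, about 45 deep, 1.5 mm clear of the seated shank. Two fixed dogs 10 x 10 mm, 9 high, on the face 31 mm either side along x; notches go over them: head's x along this x, either way. Home: grooved_mid 24 mm above this point. Base under it 170 mm square, 55 high.
- smooth_mid (a point): Head not wanted: same size, shank and tang as the grooved one, but a smooth cylindrical wooden body and a round collar without notches. Point on axis, half-way up its 132 mm, z up. The three heads stand shank-down in any order in a fixed timber block, 100 x 330 mm, 55 mm high, holes 105 mm apart, collars resting on its top.
- tapered_mid (a point): Head not wanted: same size, shank and tang, but a conical wooden body, 58 mm wide at its foot and 26 mm at its top, and a round collar without notches. Point on axis, half-way up its 132 mm, z up. Stands in the same block.

How it is judged:
By the outcome, as a careful person would: the job done as asked, in the order asked, and still so for the second after the job is handed in, with the robot touching nothing.
It also fails if it takes over 48 s, if anything falls off the work surface, if the arm or the gripper's body presses on something with over 40 N, if the wrist force passes 120 N, or if a joint passes its speed limit or range.

### The arm

A 6-joint arm with a two-finger parallel gripper is mounted at the origin on the work surface. World frame = base frame: x ahead of the robot, y to its left, z up, the work surface at z = 0. Lengths are in m, angles in rad, forces in N, time in s.
With the tool pointing down it reaches from about 0.325 to 0.925 m from the base axis. Payload 3.1 kg.
Tool frame: the origin (TCP) lies between the finger pads; the fingertips stand 22 mm ahead of it and the grasp point (between the pads) lies 3 mm ahead of it (bot.nose_length is the z of the fingertips in the tool frame, in m); z points along the fingers, x is the direction in which the jaws open and shut, and the axes are right-handed (so a half turn about z gives the same grasp; the last joint's range is limited). The gripper opens to 85 mm and grips with 20 to 120 N. Pads are 22 mm wide; open, the fingers measure 114 mm over their backs; the gripper's body (76 mm by 85 mm) begins 54 mm behind the grasp point. The pads swing forward as they close: fully open they stand 13 mm farther back than shut.
Start: joints at [1.016, 0.217, 1.613, -0, 1.311, -0.112], TCP at [0.268, 0.565, 0.223] pointing down, gripper open.
Joint ranges: [-2.75, 2.75], [-0.78, 2.1], [0.31, 2.55], [-1.13, 4.27], [0.13, 2.63], [-2.58, 2.58]. Speed limits (rad/s): [2.79, 2.79, 3.14, 3.14, 3.14, 3.14].

### API

Orientations are given as a 3x3 rotation matrix whose columns are the frame's x, y, z axes.
In Python, from workcell import bot, sense, viewer gives the robot as it stands. Calls block until the motion is done:
- bot.goto(position, orientation): joint-space move of the TCP to a pose.
- bot.move_l(position, v=0.15, frame=None): straight line of the TCP; frame=None keeps the orientation; v is the mean speed in m/s.
- bot.movej(angles): joint-space move.
- bot.gripper_to(opening, effort=None): opening from 0.0 (shut) to 1.0 (fully open); effort is the grip in N (None keeps the last); returns when the fingers have stopped.
- bot.hold(seconds).
- bot.inverse_kinematics(position, orientation): joint angles nearest the present ones, or None.
- sense(): the state.
- viewer.grab_frame(name): name is "side" or "top"; returns the picture (384x512x3 uint8, red, green, blue); there is no depth.
- viewer.camera_model(name): a dict with "fx", "fy", "cx", "cy" (pixels), "rvec" (rotation vector, rad) and "tvec" (3), from world to camera coordinates, as OpenCV has them. Camera axes: x right, y down, z forward; pixel columns grow to the right and rows downward; lengths in m; the calibration is good to about 2 mm. A picture is of the moment at which its call begins. camera_model takes no time and is no camera call.
A pose or a line that the arm cannot do raises bot.IKError and nothing moves.
- bot.finish_job(): hands the job in, once; it reports no verdict.
The state is a dict: "time_s": time; "qpos": joint angles; "joint_vel": joint speeds; "tau": joint torques, N m; "eef_pos": TCP position; "orientation": TCP orientation; "force": force on the tool from outside, world axes, zero at the start; "moment": the same for the moment, N m; "grip_width": opening from 0.0 (shut) to 1.0 (fully open).
Only numpy, scipy, OpenCV 4.12 (cv2) and the standard library are available. Lean on these libraries where they do the work, as an engineer would, in place of code of your own. Each camera call takes 0.05 s, during which the arm holds its last target.

## Working session

There is one attempt and no reset: what is moved stays moved. The work goes in short steps, each a Python script; the robot and the scene stay as the last script left them, time stands still between calls to the robot, and variables do not carry over. Pictures are saved under pics/ and viewed, and the job is handed in when it is done.

```bash
ls; mkdir -p pics
cat > h.py <<'E'
import numpy as np, cv2
from workcell import bot, sense, viewer
def cam(n):
    m=viewer.camera_model(n)
    K=np.array([[m['fx'],0,m['cx']],[0,m['fy'],m['cy']],[0,0,1.]])
    return K,np.array(m['rvec'],float),np.array(m['tvec'],float)
def proj(n,P):
    K,r,t=cam(n); return cv2.projectPoints(np.atleast_2d(np.array(P,float)),r,t,K,None)[0][:,0]
def atz(n,uv,z):
    K,r,t=cam(n); R=cv2.Rodrigues(r)[0]
    d=R.T@np.linalg.inv(K)@np.array([uv[0],uv[1],1.]); c=-R.T@t
    return c+d*(z-c[2])/d[2]
def save(n,f,s=1.5,crop=None):
    im=np.array(viewer.grab_frame(n)); cv2.imwrite('pics/'+f+'_raw.png',im[:,:,::-1])
    im=im[:,:,::-1]
    cv2.imwrite('pics/'+f+'.png',cv2.resize(im,None,fx=s,fy=s,interpolation=cv2.INTER_CUBIC))
E
python3 - <<'E'
from h import *
for n in('side','top'):
    save(n,n+'0'); K,r,t=cam(n); R=cv2.Rodrigues(r)[0]; print(n,K[0,0],-R.T@t,R[2])
s=sense();print(s['time_s'],s['force'],s['orientation'])
E
```

```text
pics
side 383.7497912832159 [0.35064164 0.60921904 0.53546385] [ 0.2588067  -0.81353265 -0.52075303]
top 367.51042307280005 [ 0.48630142 -0.0125855   0.91541059] [ 0.09078862 -0.01079358 -0.99581169]
0.1 [-0.22512455  0.11823292 -0.28322773] [[ 4.28462520e-01  9.03558770e-01 -1.19104417e-03]
 [ 9.03556794e-01 -4.28464098e-01 -1.90718669e-03]
 [-2.23357492e-03 -2.59018032e-04 -9.99997472e-01]]
```

View pics/side0.png

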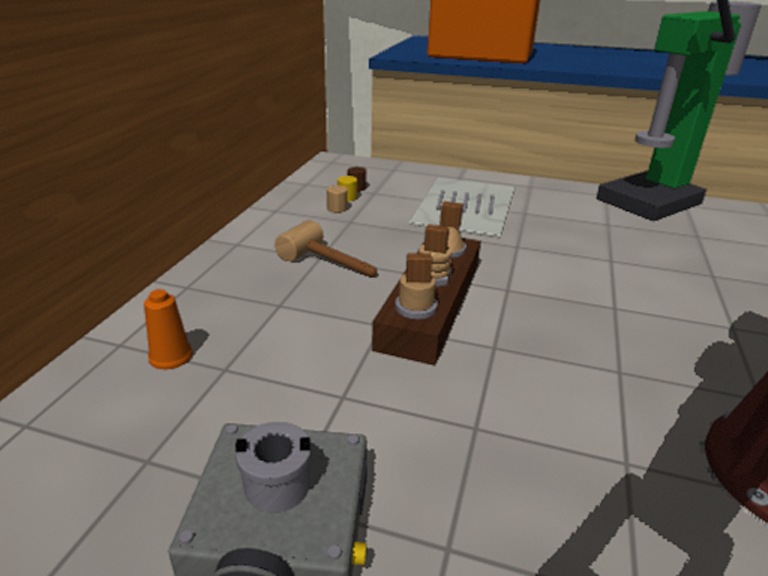

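View pics/top0.png

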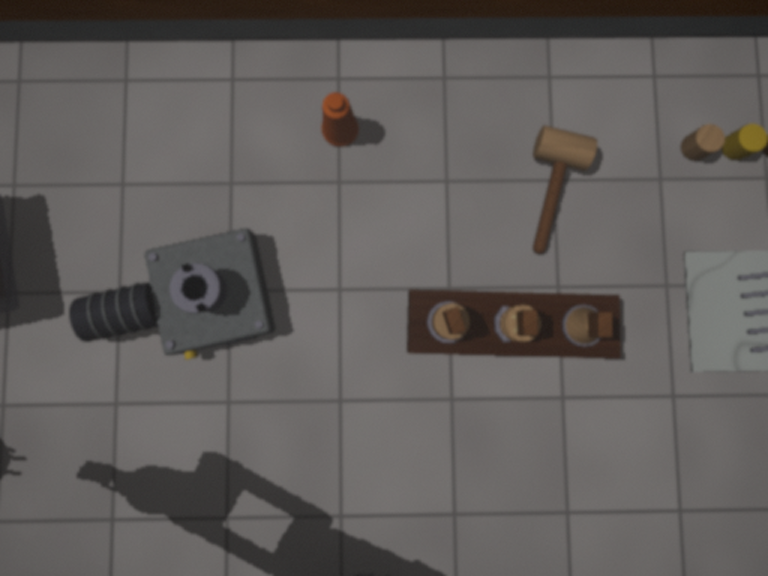

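The side view shows smooth (417,285), grooved (437,262) and tapered (452,235), so the grooved head is in the middle. In the top view it is at about (520,323), and the spindle mouth is at about (194,288). I'll zoom in next.

Run:
```python
import cv2,numpy as np
t=cv2.imread('pics/top0_raw.png'); s=cv2.imread('pics/side0_raw.png')
def z(im,x0,x1,y0,y1,f,n):
    c=cv2.resize(im[y0:y1,x0:x1],None,fx=f,fy=f,interpolation=cv2.INTER_CUBIC)
    c=cv2.convertScaleAbs(c,alpha=1.5)
    for x in range((x0+9)//10*10,x1,10): cv2.line(c,(int((x+.5-x0)*f),0),(int((x+.5-x0)*f),6),(0,255,255),1);cv2.putText(c,str(x),(int((x+.5-x0)*f)-8,16),0,.35,(0,255,255),1)
    for y in range((y0+9)//10*10,y1,10): cv2.line(c,(0,int((y+.5-y0)*f)),(6,int((y+.5-y0)*f)),(0,255,255),1);cv2.putText(c,str(y),(8,int((y+.5-y0)*f)+4),0,.35,(0,255,255),1)
    cv2.imwrite(n,c)
z(t,265,420,185,245,5,'pics/z1.png'); z(t,95,185,150,240,6,'pics/z2.png')
z(s,240,330,125,245,5,'pics/z3.png'); z(s,110,250,275,384,5,'pics/z4.png')
from h import atz
for uv in((255,192),(265,192),(255,182)): print(atz('top',uv,0.1))
```

```text
[ 0.55536893 -0.02251761  0.1       ]
[ 0.55512179 -0.04479157  0.1       ]
[ 0.57777048 -0.02278758  0.1       ]
```

View pics/z1.png

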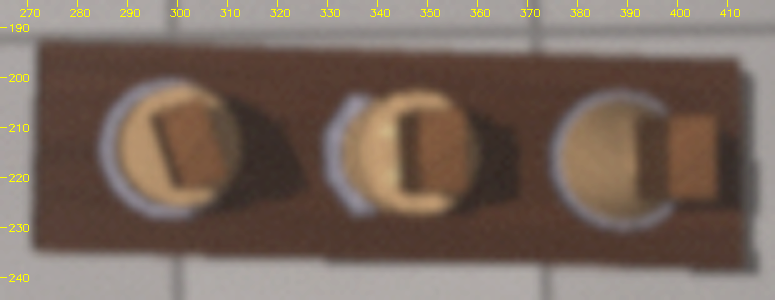

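View pics/z2.png

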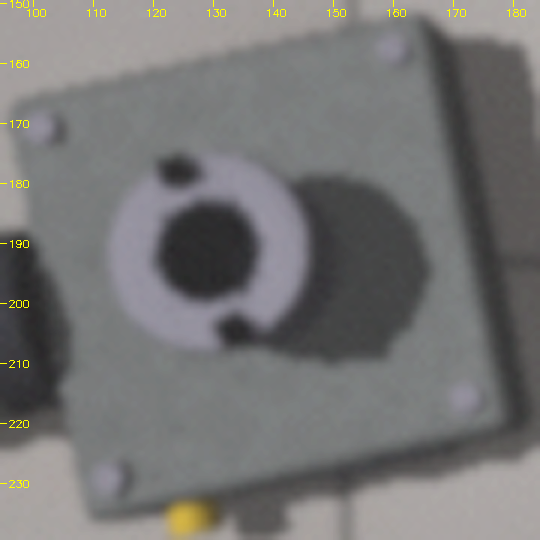

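View pics/z3.png

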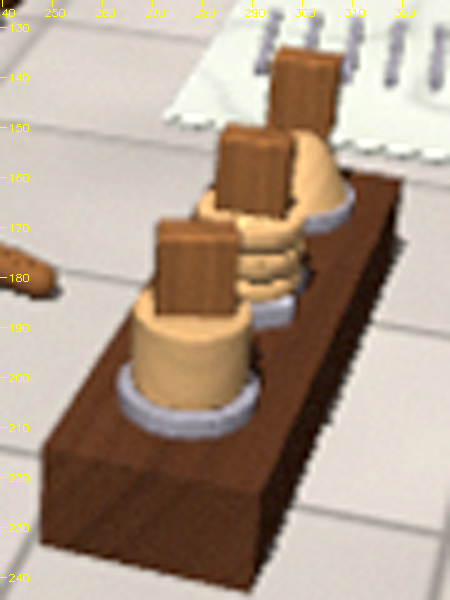

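View pics/z4.png

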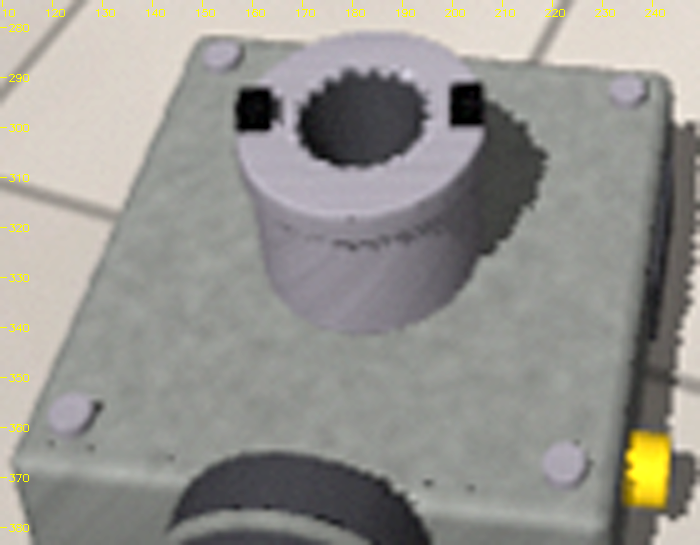

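Run:
```python
from h import *
from scipy.optimize import least_squares
def Rz(a): c,s=np.cos(a),np.sin(a); return np.array([[c,-s,0],[s,c,0],[0,0,1]])
# spindle
for n,uv in(('top',(129,191)),('top',(129.5,191.3)),('side',(181.8,298))): print('mouth',n,atz(n,uv,.11))
d=[atz('top',uv,.119) for uv in((124.5,177.3),(133.7,204.2))]; print('dogs top',d,np.mean(d,0),np.linalg.norm(d[1]-d[0]))
e=[atz('side',uv,.1145) for uv in((160.3,296.5),(202.7,295.5))]; print('dogs side',e,np.mean(e,0),np.linalg.norm(e[1]-e[0]))
for q in(d,e): v=q[0]-q[1]; print('yaw',np.degrees(np.arctan2(v[1],v[0])))
# head
print('tangtop',atz('top',(353,214.7),.145),'bodytop',atz('top',(348,214.8),.105))
print('tangtop side',atz('side',(291.5,151.3),.145))
c=[atz('top',uv,.145) for uv in((348.5,206.5),(356.5,206),(358,223),(349,223.5))]; print(c)
```

```text
mouth top [0.55978765 0.25385553 0.11      ]
mouth top [0.5591151  0.25275037 0.11      ]
mouth side [0.55826457 0.25238417 0.11      ]
dogs top [array([0.588998  , 0.26120312, 0.119     ]), array([0.53020732, 0.2402091 , 0.119     ])] [0.55960266 0.25070611 0.119     ] 0.062426696092864144
dogs side [array([0.58708083, 0.26359024, 0.1145    ]), array([0.52919998, 0.24186959, 0.1145    ])] [0.5581404  0.25272992 0.1145    ] 0.06182216163723318
yaw 19.651536617156946
yaw 20.569341430827258
tangtop [ 0.5014952 -0.2269551  0.145    ] bodytop [ 0.50219336 -0.22701801  0.105     ]
tangtop side [ 0.49937385 -0.22971361  0.145     ]
[array([ 0.51879757, -0.21809869,  0.145     ]), array([ 0.51965475, -0.23499578,  0.145     ]), array([ 0.48403787, -0.23681954,  0.145     ]), array([ 0.48322123, -0.21789407,  0.145     ])]
```

```bash
cat >> h.py <<'E'
def Rz(a): c,s=np.cos(a),np.sin(a); return np.array([[c,-s,0],[s,c,0],[0,0,1]])
def box(lx,ly,z): return np.array([[sx*lx/2,sy*ly/2,z] for sx,sy in((1,1),(1,-1),(-1,-1),(-1,1))])
def circ(r,z): a=np.linspace(0,2*np.pi,48); return np.c_[r*np.cos(a),r*np.sin(a),0*a+z]
def headlines(p,yaw): 
    return [(Rz(yaw)@q.T).T+p for q in(box(.036,.020,.066),box(.036,.020,.026),circ(.027,.026),circ(.032,-.024),circ(.032,-.014))]
def spinlines(p,yaw):
    o=[circ(.037,0),circ(.018,0)]
    for s in(1,-1): o+= [box(.01,.01,z)+[s*.031,0,0] for z in(0,.009)]
    return [(Rz(yaw)@q.T).T+p for q in o]
def overlay(im,n,lines,f,crop,out):
    x0,x1,y0,y1=crop
    c=cv2.resize(im[y0:y1,x0:x1],None,fx=f,fy=f,interpolation=cv2.INTER_CUBIC); c=cv2.convertScaleAbs(c,alpha=1.4)
    for L in lines:
        u=(proj(n,L)+.5-[x0,y0])*f
        cv2.polylines(c,[np.round(u).astype(int)],True,(0,255,0),1)
    cv2.imwrite(out,c)
E
python3 - <<'E'
from h import *
t=cv2.imread('pics/top0_raw.png'); s=cv2.imread('pics/side0_raw.png')
H=headlines(np.array([.5008,-.2275,.079]),np.radians(1.5)); S=spinlines(np.array([.5588,.2525,.11]),np.radians(20.2))
overlay(t,'top',H,7,(320,370,190,240),'pics/o1.png')
overlay(s,'side',H,7,(265,315,135,200),'pics/o2.png')
overlay(t,'top',S,7,(105,155,165,215),'pics/o3.png')
overlay(s,'side',S,7,(145,220,270,340),'pics/o4.png')
ims=[cv2.imread(f'pics/o{i}.png') for i in(1,2,3,4)]
W=np.zeros((600,800,3),np.uint8)
for k,im in enumerate(ims):
    im=cv2.resize(im,None,fx=min(400/im.shape[1],300/im.shape[0]),fy=min(400/im.shape[1],300/im.shape[0])); W[300*(k//2):300*(k//2)+im.shape[0],400*(k%2):400*(k%2)+im.shape[1]]=im
cv2.imwrite('pics/o.png',W)
E
```

```text
(no output)
```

View pics/o.png

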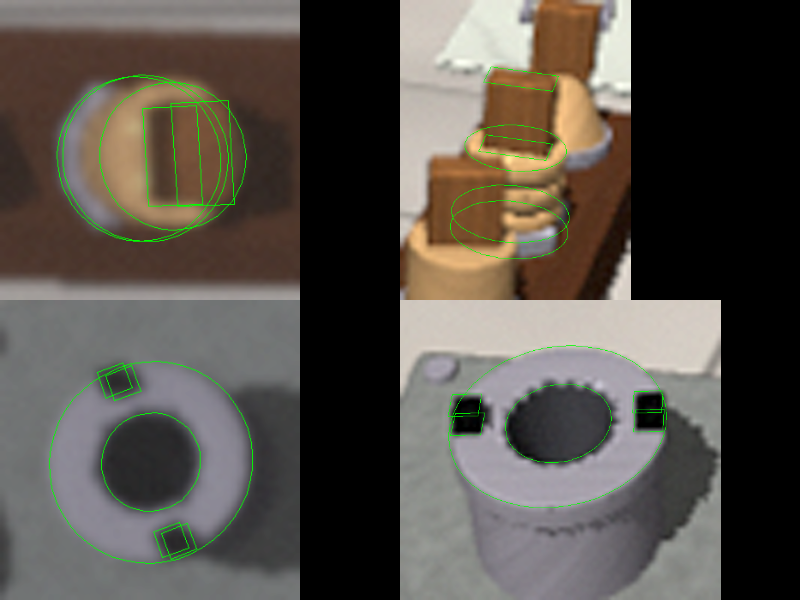

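The overlays agree with both views to about 1 px. Spindle face is at (0.559, 0.2525, 0.11), yaw 20°. The grooved head is at (0.501, -0.2275, 0.079), yaw about 1.5°. I'll check IK for both poses, then move to hover.

```bash
cat >> h.py <<'E'
def down(yaw,flip): # tool x along head y
    x=Rz(yaw)@np.array([0,1.,0])*flip; z=np.array([0,0,-1.]); return np.c_[x,np.cross(z,x),z]
HP=np.array([.5008,-.2275]);HY=np.radians(1.5);SP=np.array([.5588,.2525]);SY=np.radians(20.2)
E
python3 - <<'E'
from h import *
for f in(1,-1):
    for p,y,zs in((HP,HY,(.133,.30)),(SP,SY,(.30,.188))):
        for z in zs: print(f,z,np.round(bot.inverse_kinematics([*p,z],down(y,f)),2) if bot.inverse_kinematics([*p,z],down(y,f)) is not None else None)
E
```

```text
1 0.133 [-0.55  0.15  1.87 -0.    1.12 -2.15]
1 0.3 [-0.55  0.    1.7  -0.    1.44 -2.15]
1 0.3 [ 0.31  0.14  1.56 -0.    1.44 -1.61]
1 0.188 [ 0.31  0.22  1.67 -0.    1.24 -1.61]
-1 0.133 [-0.55  0.15  1.87 -0.    1.12  0.99]
-1 0.3 [-0.55  0.    1.7  -0.    1.44  0.99]
-1 0.3 [ 0.31  0.14  1.56 -0.    1.44  1.53]
-1 0.188 [ 0.31  0.22  1.67 -0.    1.24  1.53]
```

Run:
```python
from h import *
R=down(HY,-1)
bot.goto([*HP,.24],R); print(sense()['time_s'])
bot.move_l([*HP,.165],v=.15)
s=sense();print(s['time_s'],s['eef_pos'],s['force'])
save('side','s1');save('top','t1')
```

```text
3.0
3.65 [ 0.50133033 -0.22758594  0.16551652] [-0.39182087  0.13490258  0.04487764]
```

View pics/s1.png

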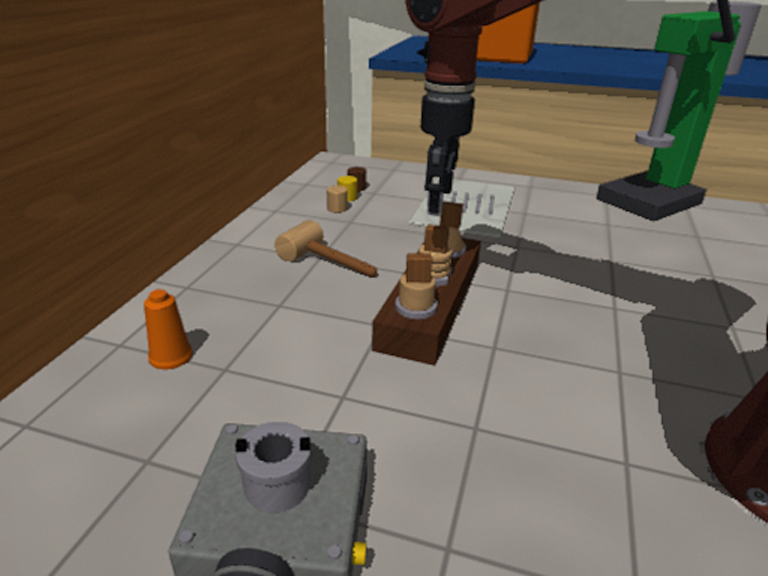

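View pics/t1.png

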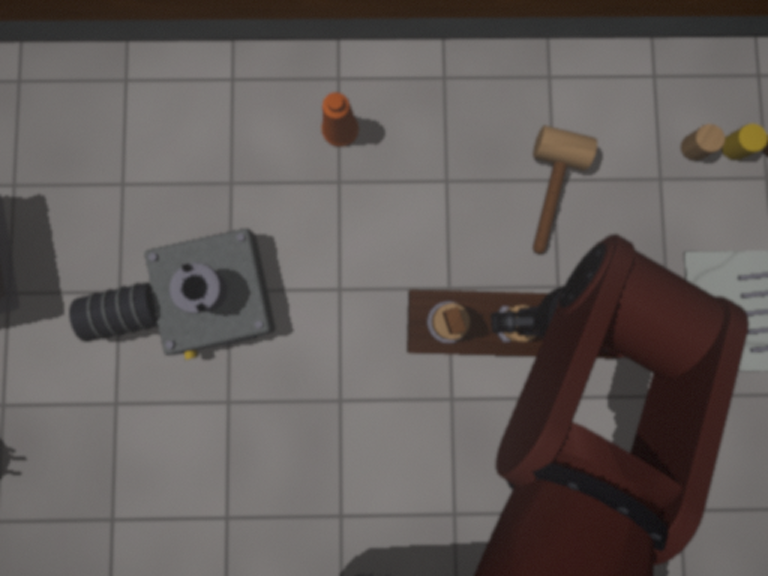

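The near finger (side 436,190) is in line with the tang (437,237), and in the top view the jaw covers the tang. Next I'll lower, grip, and lift slightly while checking force.

Run:
```python
from h import *
bot.move_l([*HP,.134],v=.08)
s=sense();print(s['time_s'],s['eef_pos'],s['force'])
bot.gripper_to(0.0,60)
s=sense();print(s['time_s'],s['eef_pos'],s['force'],s['moment'],s['grip_width'])
bot.move_l([*HP,.155],v=.06)
s=sense();print(s['time_s'],s['force'],s['moment'],s['grip_width'])
save('side','s2')
```

```text
4.2833 [ 0.50025217 -0.22715733  0.13303198] [ 0.9946883  -0.19710741  0.55499967]
4.9333 [ 0.50115155 -0.22803915  0.13455241] [ 0.18768027 -1.71846462  2.29641355] [-0.14916807  0.00031112  0.01590442] 0.19305304300113257
5.4333 [ 0.09649605  0.28106752 -3.42182674] [ 0.05047311  0.01744297 -0.0161809 ] 0.19223115853498318
```

View pics/s2.png

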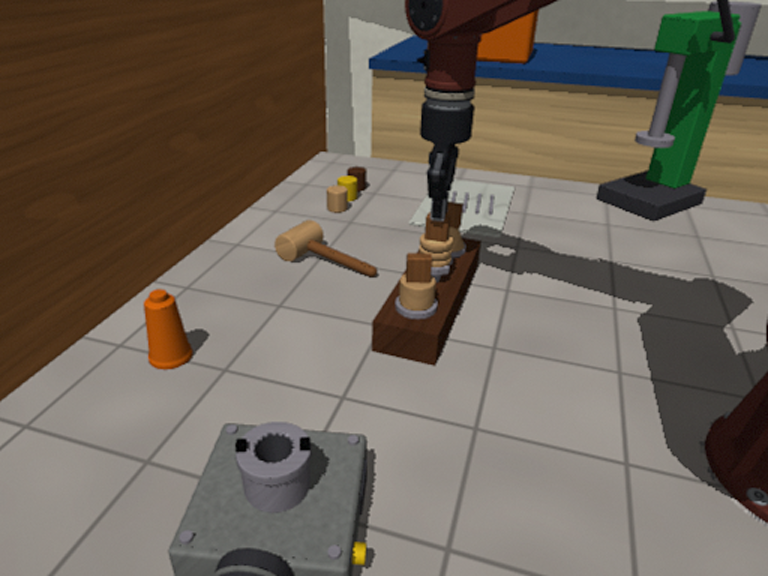

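The head is held: it is coming out of its hole at (437,255) and the force shows about 3.6 N of weight. I'll lift it clear and carry it over the spindle.

Run:
```python
from h import *
bot.move_l([*HP,.32],v=.15)
bot.goto([*SP,.32],down(SY,-1))
bot.move_l([*SP,.245],v=.1)
bot.hold(.3)
s=sense();print(s['time_s'],s['eef_pos'],s['force'],s['moment'],s['grip_width'],s['orientation'])
save('side','s3');save('top','t3')
im=cv2.imread('pics/s3_raw.png');p=s['eef_pos']; off=.134-.079
L=headlines(np.array([p[0],p[1],p[2]-off]),SY)+spinlines(np.array([*SP,.11]),SY)+[circ(.0075,-.066)+[p[0],p[1],p[2]-off]]
overlay(im,'side',L,5,(130,250,230,340),'pics/o5.png')
im=cv2.imread('pics/t3_raw.png')
overlay(im,'top',L,7,(85,165,150,230),'pics/o6.png')
```

```text
9.6917 [0.55916001 0.25263996 0.2457971 ] [-0.13079753 -0.2275574  -3.3744526 ] [-0.00020713  0.06421918 -0.00729717] 0.19925820252004575 [[ 3.45338561e-01 -9.38477300e-01  1.27906909e-03]
 [-9.38478169e-01 -3.45338346e-01  3.92589766e-04]
 [ 7.32750214e-05 -1.33595480e-03 -9.99999105e-01]]
```

View pics/s3.png

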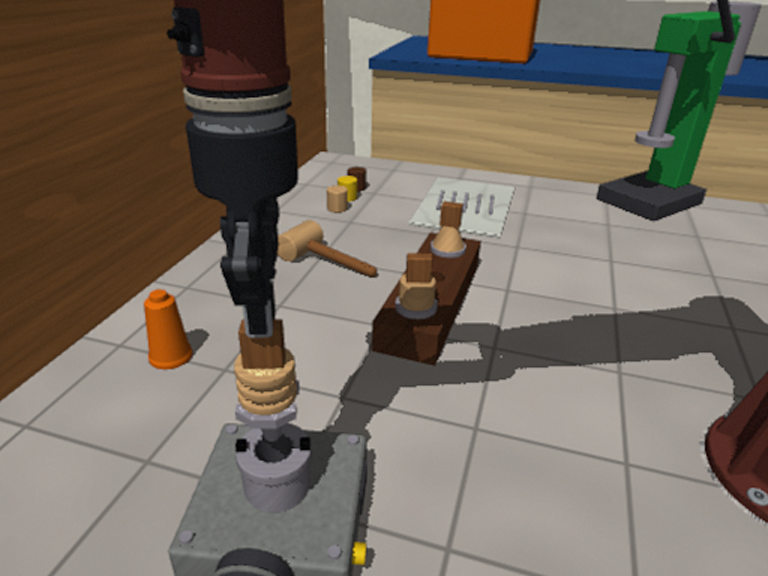

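View pics/o5.png

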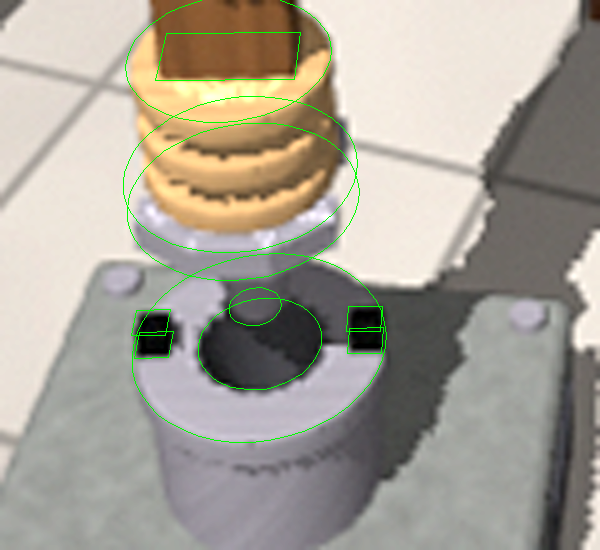

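View pics/o6.png

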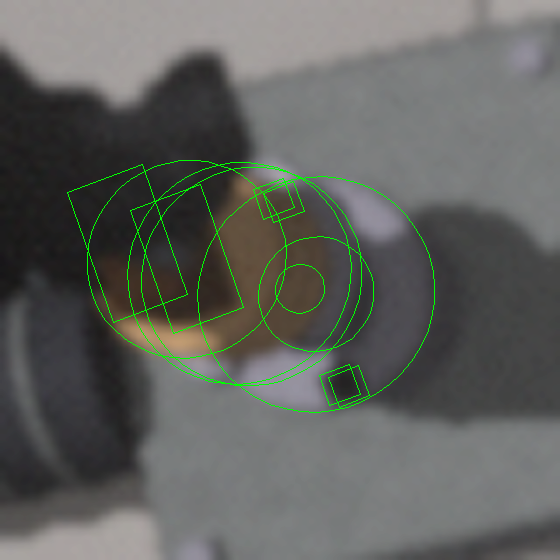

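Run:
```python
from h import *
im=cv2.imread('pics/s3_raw.png'); s=sense();p=s['eef_pos']
c=np.array([p[0],p[1],p[2]-.055])
L=headlines(c,SY)[2:]+[circ(.027,-.014)+c]
overlay(im,'side',L,9,(150,210,225,295),'pics/o7.png')
overlay(im,'side',[],9,(150,210,225,295),'pics/o8.png')
a=np.hstack([cv2.imread('pics/o7.png'),cv2.imread('pics/o8.png')]);cv2.imwrite('pics/o9.png',cv2.resize(a,None,fx=.73,fy=.73))
```

```text
(no output)
```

View pics/o9.png

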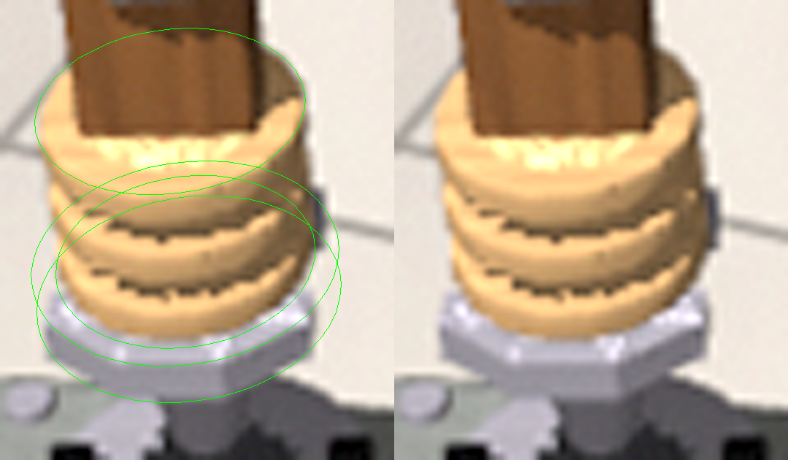

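The held head is upright and agrees with the overlay to about 1 px. Its notches are left and right in the side view, in line with the dogs. I'll lower it in steps while watching the forces.

Run:
```python
from h import *
z=.245
for z in (.225,.21,.203,.199,.196,.194,.192,.1905,.1895,.1885,.1875):
    bot.move_l([*SP,z],v=.04)
    s=sense();f=s['force'];print(z,round(s['time_s'],2),np.round(s['eef_pos'],4),np.round(f,1),np.round(s['moment'],2),round(s['grip_width'],3))
    if f[2]>8 or np.hypot(f[0],f[1])>8: break
save('side','s4');save('top','t4')
```

```text
0.225 10.44 [0.5588 0.2525 0.2248] [-0.4 -0.4 -3.2] [ 0.02  0.01 -0.03] 0.199
0.21 10.97 [0.5585 0.2524 0.2095] [ 0.9  0.4 -3.7] [ 0.01  0.06 -0.04] 0.201
0.203 11.29 [0.5584 0.2524 0.2024] [-0.1 -0.1 -3.7] [ 0.02 -0.01  0.  ] 0.192
0.199 11.54 [0.5585 0.2524 0.1986] [-0.1 -0.7 -3.3] [-0.04  0.06 -0.  ] 0.191
0.196 11.79 [0.5586 0.2524 0.1957] [ 0.3 -0.6 -3.7] [-0.06 -0.02 -0.07] 0.194
0.194 12.04 [0.5586 0.2524 0.1938] [-0.4 -0.7 -4.2] [ 0.01 -0.    0.04] 0.191
0.192 12.29 [0.5586 0.2524 0.1918] [-0.2  0.9 -3.2] [-0.03  0.01  0.03] 0.192
0.1905 12.54 [0.5587 0.2525 0.1903] [-0.2 -0.6 -3.7] [ 0.01 -0.03  0.06] 0.194
0.1895 12.79 [0.559  0.2525 0.1897] [ 0.1  0.1 -2.4] [ 0.02 -0.05  0.01] 0.195
0.1885 13.04 [0.5594 0.2524 0.1896] [-1.6 -1.   3.1] [-0.24  0.16  0.07] 0.197
0.1875 13.29 [0.5597 0.2524 0.1895] [-1.2 -2.1  6.2] [-0.36  0.26  0.  ] 0.192
```

View pics/s4.png

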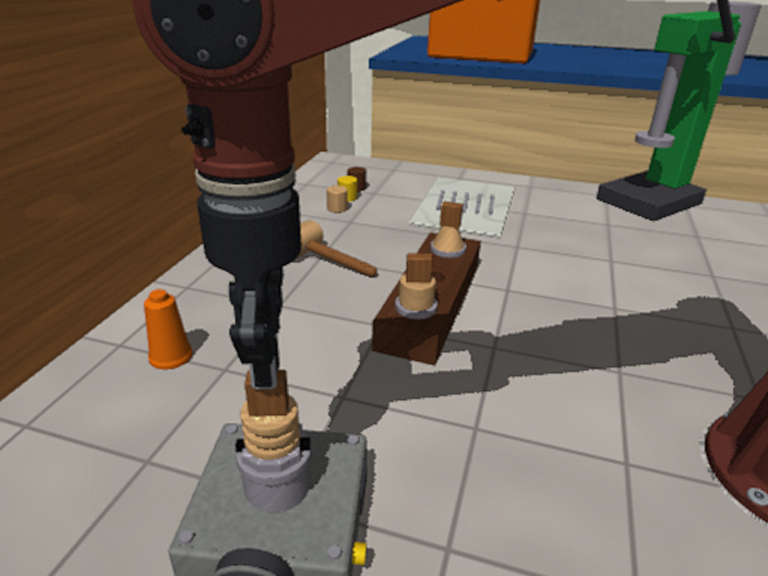

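Contact came at TCP z = 0.1896, against a predicted home of 0.1895. I'll zoom in on the fit before letting go.

Run:
```python
from h import *
im=cv2.imread('pics/s4_raw.png'); c=np.array([*SP,.134])
L=headlines(c,SY)+spinlines(np.array([*SP,.11]),SY)
for k,l in enumerate((L,[])): overlay(im,'side',l,8,(150,215,245,320),f'pics/p{k}.png')
a=np.hstack([cv2.imread('pics/p0.png'),cv2.imread('pics/p1.png')]);cv2.imwrite('pics/p.png',cv2.resize(a,None,fx=.75,fy=.75))
```

```text
(no output)
```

View pics/p.png

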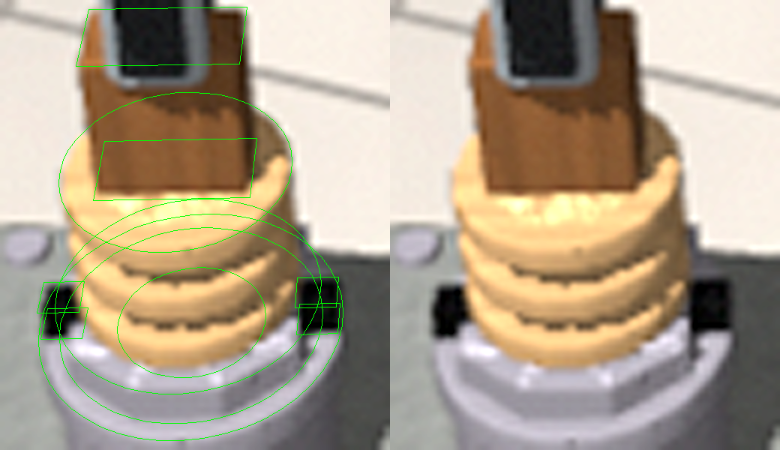

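The collar is on the face with a dog in each notch: left dog at about (62,310), right at about (320,305). I'll unload the small press, let go and retreat straight up.

Run:
```python
from h import *
p=sense()['eef_pos']
bot.move_l([*SP,.1893],v=.02); print(sense()['force'])
bot.gripper_to(0.6); s=sense();print(s['time_s'],s['force'],s['grip_width'])
bot.move_l([*SP,.27],v=.08)
s=sense();print(s['time_s'],s['force'])
bot.goto([.40,.0,.33],down(SY,-1)); bot.hold(.3)
print(sense()['time_s'])
save('side','s5');save('top','t5')
c=np.array([*SP,.134]); L=headlines(c,SY)+spinlines(np.array([*SP,.11]),SY)
overlay(cv2.imread('pics/s5_raw.png'),'side',L,6,(150,215,225,320),'pics/q0.png')
overlay(cv2.imread('pics/s5_raw.png'),'side',[],6,(150,215,225,320),'pics/q1.png')
a=np.hstack([cv2.imread('pics/q0.png'),cv2.imread('pics/q1.png')]);cv2.imwrite('pics/q.png',a)
overlay(cv2.imread('pics/t5_raw.png'),'top',L,7,(85,165,150,230),'pics/q2.png')
```

```text
[-0.4374021  -1.04798349  1.6733341 ]
14.0667 [ 0.61718914  0.7054754  -0.10481084] 0.5968493529530744
15.225 [-0.19211838  0.47128435  0.22279645]
16.6917
```

View pics/q.png

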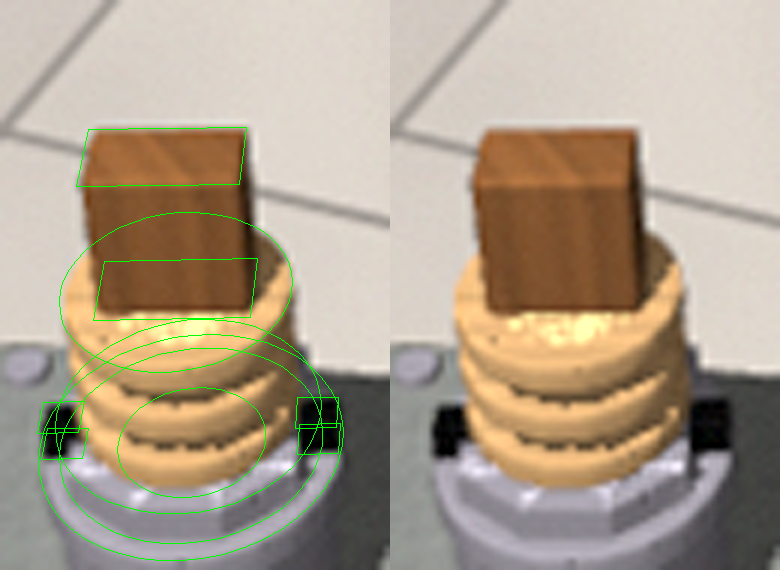

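View pics/q2.png

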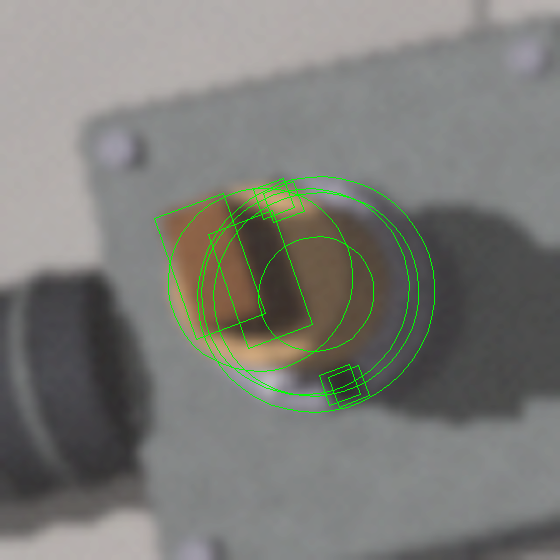

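View pics/s5.png

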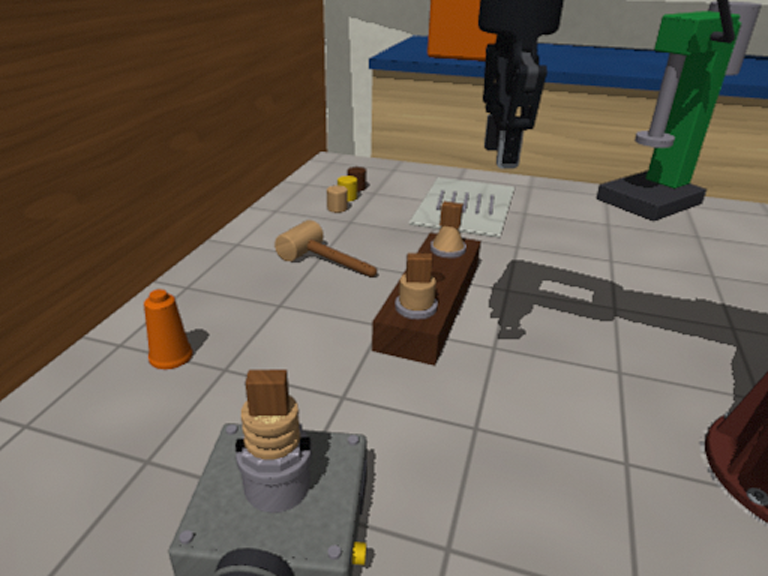

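The head stands upright on the spindle at side (270,430) and matches the home overlay to about 1 px in both views. The other two heads, at (417,285) and (450,235), have not moved, and the gripper is clear. Handing in.

Run:
```python
from h import *
print(sense()['time_s']); bot.finish_job()
```

```text
16.7917
the job is handed in; nothing more can be done
```

The grooved head is on the edge burnisher's spindle, upright and fully home. I took it from the block by its tang, lowered it in the grip the whole way, let go and handed the job in at 16.8 s.

- **Seating:** contact came at TCP z = 0.1896 m, against a predicted home of 0.1895 m. The highest vertical force I read at the wrist was about 6 N, sampled after each step.
- **Fit:** after release, both camera views match the home pose to about 1 px (roughly 1–2 mm). The side view shows a dog in each notch and the collar on the face.
- **Other heads:** the smooth and tapered heads are still where they stood in the block, and the robot is clear of everything.

No check failed. One small disagreement: before lowering, parts of the held head's outline sat 1–1.5 px off my model. The contact height then agreed with home.

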